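Tip the old lemon into the food-waste caddy with its lever

TASK

Get rid of the old lemon that lies on the ramp of the food-waste caddy: press the lever at the front of the caddy right down with the fingertips so that the linked lid opens wide and the lemon slides off the feed ramp into the caddy, then let the lever up slowly so that the lid comes down gently and shuts fully without slamming. Work the lid by the lever alone; do not touch the lemon or the lid, and pick nothing up. Leave the mug, the garlic and the salt shaker where they stand.

Things in the scene. Friction and masses are not known exactly. Their poses are not given: they have to be found in the camera images.
- caddy: White plastic food-waste caddy, fixed on a dark plinth 8 to 52 mm high: box 190 (x) x 170 (y) mm, rim 150 mm above its underside. Origin: centre of its underside, z up (heights below are above it); its -x side is the front (with the lever), its +y side carries an aluminium feed ramp (channel 95 mm wide, 130 mm long, polished, sloping 25 degrees) where the lemon lies, held back by the shut lid.
- lid (a joint): Angle of the caddy's steel lid (192 x 172 mm hood, 55 mm deep, hinged at the far rim): 0 shut, 0.9 rad fully open, over 0.7 counts as wide open. Geared to the lever: lid angle = 1.5 x lever angle. Its weight shuts it, and it slams at about 7 rad/s if the lever is let go from wide open; closing slower than 2.5 rad/s counts as gentle. The lemon slips through once the lid is open about 0.5 to 0.6 rad, within about a second.
- lever (a joint): Angle of the lever: 0 at rest (up), 0.6 rad fully pressed, against a rigid stop (pressing further only raises the force steeply). The lid's weight and a weak spring push it back up; about 3 to 6 N down on the pad moves it.
- lever_pad (a point): Middle of the top of the lever's pad, the place to press: dark steel plate 32 x 34 mm, 8 mm thick, on a lever 100 mm long whose axle lies 103 mm before the caddy's centre, at height 125 mm. At rest the pad leans up 0.3 rad and this point is 158 mm high; 50 mm lower the lid is open 0.8 rad, enough for the lemon; fully pressed it is 59 mm lower. It moves on an arc, nearly straight down.
- lid_front (a point): Middle of the lower front edge of the lid: Height 150 mm above the caddy's underside when shut, about 300 mm when wide open.
- lid_shell: The steel hood of the lid, 192 x 172 x 55 mm; origin at the hinge, at the middle of the caddy's far rim, 97 mm behind the caddy's centre.
- lemon: Loose lemon 82 x 58 x 57 mm, about 0.12 kg; long axis x; origin at the underside as it first lies.
- lemon_center (a point): Centre of the lemon. About 197 mm above the caddy's underside on the ramp; 30 to 50 mm when it lies inside the caddy.
- garlic: Loose garlic bulb 54 x 53 x 55 mm, origin under its centre; a bystander.
- mug: Loose cream mug 62 x 85 x 51 mm, origin under its centre; a bystander.
- shaker: Loose glass salt shaker, 44 mm across, 90 mm high, origin under its centre; a bystander.

How it is judged:
On the way, in this order (a step that is already met when the one before it is completed fails the run):
1. the lever is pressed and the lid is wide open (over 0.7 of 0.9 rad) with the lemon dropped inside the caddy (x of lemon_center in the frame of caddy between -0.092 and 0.092 m and y of lemon_center in the frame of caddy between -0.082 and 0.082 m and z of lemon_center in the frame of caddy between 0 and 0.1 m and value of joint lid above 0.7 rad), for 0.2 s.
2. the lid is let down and shut (x of lemon_center in the frame of caddy between -0.092 and 0.092 m and y of lemon_center in the frame of caddy between -0.082 and 0.082 m and z of lemon_center in the frame of caddy between 0 and 0.1 m and value of joint lid below 0.04 rad), for 0.2 s.
At the end, for the whole second after the job is handed in: The lemon lies still (slower than 20 mm/s) inside the caddy, its centre within the walls and less than 100 mm above the caddy's underside; the lid is fully shut (under 0.04 rad), having never closed faster than 2.5 rad/s; mug, garlic and shaker moved less than 15 mm (all of step 2 and linear speed of lemon below 0.02 m/s); the robot touches nothing.
It fails at once if the lid slammed (closed faster than 2.5 rad/s) (velocity of joint lid below -2.5 rad/s).
It fails at once if the robot touched the lemon (contact force between any of the fingers, the arm and lemon above 0.3 N).
It fails at once if the lemon was lifted off the ramp (z of lemon_center in the frame of caddy above 0.235 m).
It fails at once if the robot touched the lid (contact force between any of the fingers, the arm and lid_shell above 0.5 N).
It fails at once if the mug, garlic or shaker was moved or lifted (distance of any of mug, garlic, shaker from where it was at the start of the episode above 0.015 m).
It also fails if it takes over 40 s, if anything falls off the work surface, if the arm or the gripper's body presses on something with over 40 N, if the wrist force passes 120 N, or if a joint passes its speed limit or range.

ROBOT

A 6-joint arm with a two-finger parallel gripper is mounted at the origin on a cart in front of the work surface, level with it; the furniture and walls round the work are solid. World frame = base frame: x ahead of the robot, y to its left, z up, the work surface at z = 0. Lengths are in m, angles in rad, forces in N, time in s.
With the tool pointing down it reaches from about 0.25 to 0.775 m from the base axis. Payload 4 kg.
Tool frame: the origin (TCP) lies on the centre line of the jaws, within the pads' length; the fingertips stand 8 mm ahead of it and the grasp point (between the pads) lies 11 mm behind it; z points along the fingers, y is the direction in which the jaws open and shut (so a half turn about z gives the same grasp; the last joint's range is limited). The gripper opens to 94 mm and grips with 3 to 60 N. Pads are 16 mm wide; open, the fingers measure 119 mm over their backs; the gripper's body (75 mm by 177 mm) begins 78 mm behind the grasp point.
Start: joints at [-1.308, 0.087, 1.371, -0, 1.684, -0.103], TCP at [0.197, -0.514, 0.214] pointing down, gripper open.
Joint ranges: [-3.1, 3.1], [-0.76, 2.03], [0.27, 2.55], [-1.08, 4.22], [0.17, 2.65], [-2.57, 2.57]. Speed limits (rad/s): [2.79, 2.79, 3.14, 3.14, 3.14, 3.14].

INTERFACE

Orientations are given as [roll, pitch, yaw] about the fixed x, y, z axes, in that order (R = Rz(yaw) Ry(pitch) Rx(roll)).
In Python, from bench import robot gives the robot as it stands.
- The arm moves only by the shell command python3 -m crank 'ROWS' [OPENING]. ROWS is JSON, a list of rows, each a list of 4 numbers: the shift along the tool's x, y, z scaled (see below), then the turn about the tool's z scaled (see below). A call has exactly 10 rows; each row shifts and turns the commanded pose from where the row before left it, along the tool's axes as they then stand; what a row does not reach is not made up. The controller multiplies each number of a shift by 0.2 m and each number of a turn by pi/2 rad. A row lasts 1/8 s, in which the tool goes at most 62.5 mm and 10.7 degrees, less where a joint would pass 70% of its speed; a pose out of reach is approached as far as the arm can. A call with a number of a shift or a turn outside -1 to 1 is refused whole. A call with a gripper value outside its range is refused whole. OPENING is the gripper command: -1 is fully open, 1 is shut, values between are in proportion, set as the call begins (- or left out, the last holds). The fingers move at their own pace and stop on an object; the grip force is fixed at half the most. Time passes only in rows, so rows that do not move let the fingers close, or fill a call up. It gives the time, the measured TCP pose, the force and the opening at its end, in the units of the state.
- robot.get_obs(): the state, without advancing time (a new reading comes with each control period).
- robot.snapshot(name): name is "scene" or "top"; returns (picture, depth): 384x512x3 uint8, red, green, blue; 384x512 float32, m along the optical axis (not along the pixel's ray), 0 where there is no reading.
- robot.camera_params(name): a dict with "fx", "fy", "cx", "cy" (pixels), "distortion" ([k1, k2, p1, p2, k3] as OpenCV has them; the pictures are not rectified), "world_from_camera" (4x4, takes a point from camera to world coordinates). Camera axes: x right, y down, z forward; pixel columns grow to the right and rows downward; lengths in m; the calibration is good to about 2 mm. A picture is of the moment at which its call begins. camera_params takes no time and is no camera call.
- robot.close_job(): hands the job in, once; it reports no verdict.
The state is a dict: "time": time; "joint_positions": joint angles; "qvel": joint speeds; "joint_torque": joint torques, N m; "tool_pos": TCP position; "ee_rot": TCP orientation; "wrist_force": force on the tool from outside, world axes, zero at the start; "wrist_torque": the same for the moment, N m; "width": finger opening in m.
Only numpy, scipy, OpenCV 4.12 (cv2) and the standard library are available. Lean on these libraries where they do the work, as an engineer would, in place of code of your own. Each camera call takes 0.05 s, during which the arm holds its last target.

## Working session

There is one attempt and no reset: what is moved stays moved. The work goes in short steps, Python scripts to look and compute and a shell command to move; the robot and the scene stay as the last step left them, time stands still between calls to the robot, and variables do not carry over. Pictures are saved under pics/ and viewed, and the job is handed in when it is done.

```bash
mkdir -p pics; ls; python3 - <<'E'
from bench import robot
import cv2,numpy as np
o=robot.get_obs()
for k,v in o.items(): print(k,np.round(v,4))
for n in("scene","top"):
    p,d=robot.snapshot(n); cv2.imwrite(f"pics/{n}0.png",p[:,:,::-1]); np.savez(f"{n}0.npz",p=p,d=d)
    c=robot.camera_params(n); print(n,c)
E
```

```text
pics
time 0.0
joint_positions [-1.3081  0.0879  1.3722 -0.      1.6836 -0.1031]
qvel [ 0.0006 -0.001  -0.0002  0.0004 -0.0009  0.0002]
joint_torque [-5.00000e-04 -3.40177e+01 -3.02434e+01  7.19000e-02  3.29000e-02
 -2.00000e-04]
tool_pos [ 0.1966 -0.5131  0.2123]
ee_rot [-3.1395e+00 -2.0000e-04  3.6580e-01]
wrist_force [-0.3213  0.3886  0.5698]
wrist_torque [ 0.011   0.0332 -0.0335]
width 0.0943
scene {'fx': 469.34321882280227, 'fy': 469.34321882280227, 'cx': 246.8668143564032, 'cy': 186.30445411402184, 'distortion': array([-0.04359583,  0.        ,  0.        ,  0.        ,  0.        ]), 'world_from_camera': array([[-0.42474023, -0.45126441,  0.78482875, -0.60095797],
       [-0.9053145 ,  0.21284573, -0.36756272,  0.53387142],
       [-0.00117948, -0.86663552, -0.49894036,  0.93406346],
       [ 0.        ,  0.        ,  0.        ,  1.        ]])}
top {'fx': 457.7809995422393, 'fy': 457.7809995422393, 'cx': 255.61909346302556, 'cy': 192.59284084422708, 'distortion': array([-0.10568017,  0.        ,  0.        ,  0.        ,  0.        ]), 'world_from_camera': array([[ 4.18181550e-01, -8.73435282e-01,  2.49469436e-01,
         2.09407997e-01],
       [-9.08362987e-01, -4.02384376e-01,  1.13857358e-01,
        -1.93565085e-01],
       [ 9.35569735e-04, -2.74221849e-01, -9.61666004e-01,
         1.62285611e+00],
       [ 0.00000000e+00,  0.00000000e+00,  0.00000000e+00,
         1.00000000e+00]])}
```

View pics/scene0.png

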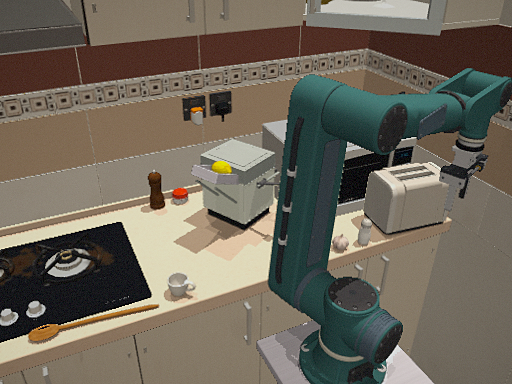

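View pics/top0.png

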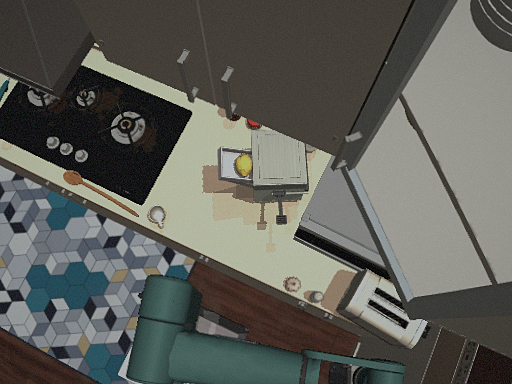

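The scene view shows the caddy at about (240,180) with the lemon at (221,168). In the top view the lever's dark pad is near (281,219), the mug near (157,215), and the garlic and shaker near (292,284) and (317,297). I'll zoom in and measure.

```bash
cat > h.py <<'E'
import numpy as np,cv2
from bench import robot
def ray_pts(n,uv,d=None,z=None):
    c=robot.camera_params(n);K=np.array([[c['fx'],0,c['cx']],[0,c['fy'],c['cy']],[0,0,1]])
    x=cv2.undistortPoints(np.array(uv,float).reshape(-1,1,2),K,c['distortion']).reshape(-1,2)
    r=np.c_[x,np.ones(len(x))];T=c['world_from_camera']
    if d is None:
        w=r@T[:3,:3].T; d=(z-T[2,3])/w[:,2]
    return (r*np.asarray(d).reshape(-1,1))@T[:3,:3].T+T[:3,3]
def cloud(n,p,d):
    v,u=np.mgrid[:384,:512]
    P=ray_pts(n,np.c_[u.ravel(),v.ravel()],d.ravel()).reshape(384,512,3); P[d==0]=np.nan
    return P
E
python3 - <<'E'
from h import *
z=np.load('top0.npz');p,d=z['p'],z['d'];P=cloud('top',p,d);np.save('P.npy',P)
cv2.imwrite('pics/topz.png',cv2.resize(p[110:260,190:340,::-1],None,fx=4,fy=4,interpolation=cv2.INTER_CUBIC))
for u,v in [(281,219),(279,217),(283,216),(281,210),(280,200),(255,140),(300,140),(280,160),(255,180),(302,180),(245,165),(157,215),(292,284),(317,297),(225,260),(240,240)]:
    print(u,v,np.round(P[v,u],3),p[v,u])
z=np.load('scene0.npz')
cv2.imwrite('pics/scz.png',cv2.resize(z['p'][120:250,180:330,::-1],None,fx=4,fy=4,interpolation=cv2.INTER_CUBIC))
E
```

```text
281 219 [ 0.536 -0.134  0.187] [77 73 74]
279 217 [ 0.539 -0.126  0.187] [78 81 78]
283 216 [ 0.548 -0.136  0.186] [31 29 32]
281 210 [ 0.565 -0.122  0.179] [65 65 66]
280 200 [ 0.598 -0.105  0.166] [72 67 70]
255 140 [0.728 0.046 0.242] [163 165 152]
300 140 [ 0.61  -0.12   0.669] [59 54 44]
280 160 [ 0.699 -0.056  0.242] [166 166 155]
255 180 [ 0.606 -0.01   0.238] [161 162 152]
302 180 [ 0.668 -0.146  0.237] [164 166 154]
245 165 [0.633 0.037 0.253] [178 182  94]
157 215 [0.401 0.287 0.012] [179 184 185]
292 284 [ 0.377 -0.255  0.042] [118 101  89]
317 297 [ 0.367 -0.345  0.088] [163 165 152]
225 260 [ 0.359 -0.007  0.002] [180 185 164]
240 240 [ 0.446 -0.025  0.001] [177 181 159]
```

View pics/topz.png

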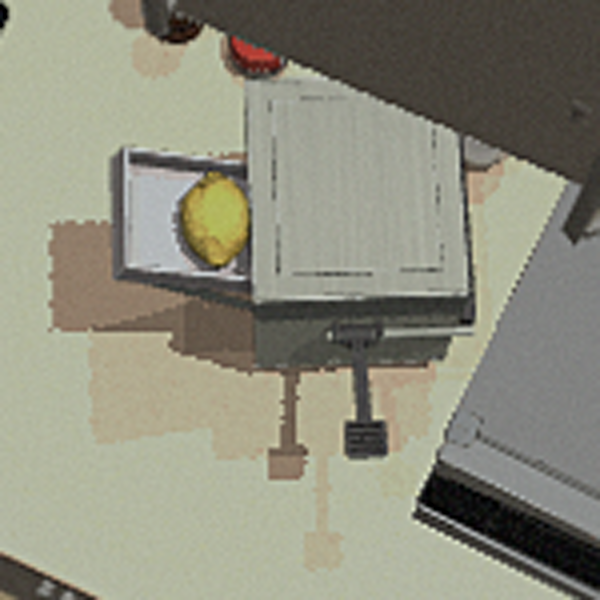

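View pics/scz.png

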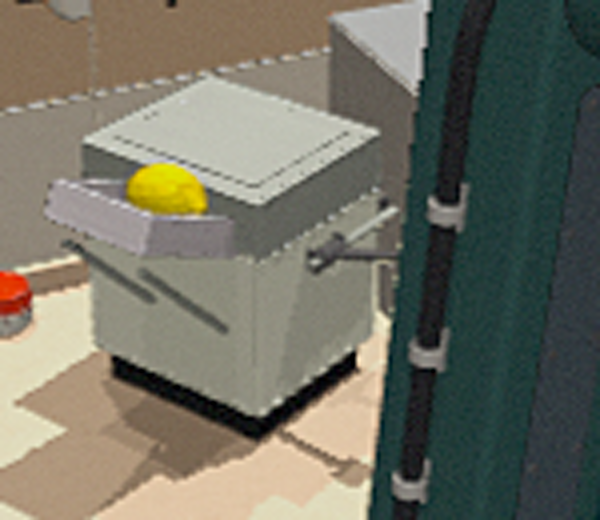

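```bash
python3 - <<'E'
from h import *
P=np.load('P.npy');p=np.load('top0.npz')['p']
Z=P[...,2]
# pad: height band in window
m=np.zeros((384,512),bool); m[205:230,270:295]=True
m&=(Z>0.1)
ys,xs=np.nonzero(m)
for r in range(195,230):
    c=xs[ys==r]
    if len(c): print(r,c.min(),c.max(),np.round(P[r,c].mean(0),3))
pm=m.copy(); pm[:215]=False
Q=P[pm]; print('pad',len(Q),Q.mean(0),Q.min(0),Q.max(0))
l=cv2.minAreaRect(Q[:,:2].astype(np.float32)*1000);print(l, cv2.boxPoints(l))
# lid top
w=np.zeros_like(m); w[125:195,245:312]=True
lm=w&(Z>0.225)&(Z<0.25)&(p[...,2]>120)
Q=P[lm]; r=cv2.minAreaRect(Q[:,:2].astype(np.float32)*1000);print('lid',r,cv2.boxPoints(r),np.median(Q[:,2]))
# toaster oven / surrounding heights near the pad
for u,v in [(310,230),(320,215),(330,220),(300,240),(345,250)]: print(u,v,np.round(P[v,u],3))
# tall obstacles over the lever neighbourhood
D=np.hypot(P[...,0]-.536,P[...,1]+.134); 
for zz in (.2,.3,.5): 
    k=(Z>zz)&(D<.3)
    k[110:200,220:312]=False
    if k.any(): i=np.argmin(np.where(k,D,9)); print(zz,np.unravel_index(i,D.shape),np.round(P.reshape(-1,3)[i],3))
E
```

```text
205 278 281 [ 0.58  -0.11   0.173]
206 279 281 [ 0.577 -0.113  0.176]
207 279 281 [ 0.573 -0.115  0.177]
208 279 281 [ 0.57  -0.116  0.177]
209 279 282 [ 0.567 -0.119  0.178]
210 279 282 [ 0.564 -0.121  0.18 ]
211 279 282 [ 0.56  -0.122  0.183]
212 279 282 [ 0.557 -0.124  0.184]
213 279 282 [ 0.554 -0.125  0.186]
214 279 282 [ 0.551 -0.126  0.185]
215 276 285 [ 0.548 -0.128  0.186]
216 276 285 [ 0.543 -0.129  0.19 ]
217 276 286 [ 0.541 -0.132  0.19 ]
218 276 286 [ 0.538 -0.133  0.19 ]
219 276 286 [ 0.535 -0.135  0.19 ]
220 276 286 [ 0.532 -0.136  0.192]
221 276 286 [ 0.528 -0.137  0.193]
222 276 286 [ 0.525 -0.139  0.195]
223 276 286 [ 0.522 -0.14   0.194]
224 277 277 [ 0.515 -0.13   0.19 ]
pad 97 [ 0.53431218 -0.13451375  0.19121208] [ 0.51481767 -0.15468666  0.18228253] [ 0.55333634 -0.11438218  0.20078215]
((534.5505981445312, -134.84371948242188), (31.24530601501465, 32.457359313964844), 25.222013473510742) [[ 513.5019   -126.819466]
 [ 527.3328   -156.18243 ]
 [ 555.5993   -142.86798 ]
 [ 541.7684   -113.505005]]
lid ((706.7965698242188, -34.85565185546875), (191.63795471191406, 195.69329833984375), 25.794891357421875) [[ 577.94714     11.5456085]
 [ 663.1033    -164.64833  ]
 [ 835.646      -81.25691  ]
 [ 750.48987     94.93703  ]] 0.23923561210031008
310 230 [ 0.525 -0.231  0.26 ]
320 215 [ 0.579 -0.241  0.267]
330 220 [ 0.576 -0.274  0.269]
300 240 [ 0.527 -0.219  0.048]
345 250 [ 0.523 -0.357  0.21 ]
0.2 (np.int64(223), np.int64(281)) [ 0.521 -0.14   0.201]
0.3 (np.int64(38), np.int64(336)) [ 0.608 -0.136  1.069]
0.5 (np.int64(38), np.int64(336)) [ 0.608 -0.136  1.069]
```

```bash
python3 - <<'E'
from h import *
P=np.load('P.npy');Z=P[...,2]
pad=np.array([.535,-.1345]);th=np.deg2rad(25.4)
ex=np.array([np.cos(th),np.sin(th)]);ey=np.array([-ex[1],ex[0]])
X=(P[...,:2]-pad)@ex;Y=(P[...,:2]-pad)@ey
# oven points: z .15-.3, Y<-0.03, caddy-frame
k=(Z>.08)&(Z<.4)&(Y<-.03)&(X<.09)&(np.hypot(X,Y)<.25)
for x0 in np.arange(-.2,.09,.03):
    s=k&(X>x0)&(X<=x0+.03)
    if s.any(): i=np.argmax(np.where(s,Y,-9)); print(round(x0,2),round(Y.flat[i],3),np.round(P.reshape(-1,3)[i],3),s.sum())
print(pad@ex, 'lid front X', X[(Z>.225)&(Z<.25)&(X>.05)&(X<.2)&(abs(Y)<.1)].min())
k=(Z>.45)&(Z<1.5)&(P[...,0]>.3); k[260:]=False
print('overhead', [np.round(np.nanpercentile(P[k][:,i],[0.2,2,10]),3) for i in range(3)])
k&=(P[...,1]<.1)&(P[...,1]>-.4); Q=P[k]; o=np.argsort(Q[:,0])[:200:20]; print(np.round(Q[o],2))
E
```

```text
-0.14 -0.195 [ 0.519 -0.358  0.261] 96
-0.11 -0.138 [ 0.522 -0.294  0.249] 445
-0.08 -0.08 [ 0.524 -0.229  0.259] 648
-0.05 -0.05 [ 0.526 -0.194  0.267] 737
-0.02 -0.056 [ 0.542 -0.193  0.272] 567
0.01 -0.07 [ 0.574 -0.193  0.267] 475
0.04 -0.086 [ 0.612 -0.193  0.267] 389
0.07 -0.1 [ 0.644 -0.193  0.268] 208
0.42559260623914286 lid front X 0.09900053351050893
overhead [array([0.418, 0.452, 0.503]), array([-0.539, -0.47 , -0.41 ]), array([0.667, 0.686, 0.69 ])]
[[ 0.43 -0.39  0.7 ]
 [ 0.44 -0.38  0.69]
 [ 0.44 -0.38  0.68]
 [ 0.44 -0.39  0.7 ]
 [ 0.44 -0.38  0.68]
 [ 0.45 -0.37  0.68]
 [ 0.45 -0.38  0.7 ]
 [ 0.45 -0.4   1.02]
 [ 0.45 -0.37  0.69]
 [ 0.45 -0.4   1.02]]
```

The top view gives the pad at (0.535, -0.1345, 0.191) with the caddy yawed about 25.4°. The oven corner is at (0.519, -0.193) and 0.27 high. I'll set the jaw axis along world x (yaw 90°) to clear both the oven and the lid. First I raise, shut the gripper and turn.

```bash
python3 -m crank '[[0,0,-0.2,0],[0,0,-0.25,0],[0,0,-0.25,0],[0,0,0,-0.11],[0,0,0,-0.11],[0,0,0,-0.11],[0,0,0,-0.11],[0,0,0,-0.11],[0,0,0,-0.11],[0,0,0,-0.107]]' 1
```

```text
time: 1.35
tool_pos: [0.1967, -0.5135, 0.3528]
ee_rot: [-3.141, -0.001, 1.576]
wrist_force: [-0.4, 0.9, -0.0]
width: 0.0009
```

```bash
python3 -m crank '[[0.1,0.09,0,0],[0.22,0.195,0,0],[0.22,0.195,0,0],[0.22,0.195,0,0],[0.22,0.195,0,0],[0.22,0.195,0,0],[0.22,0.195,0,0],[0.22,0.195,0,0],[0.22,0.195,0,0],[0,0,0,0]]'
python3 - <<'E'
from h import *
for n in("scene","top"):
    p,d=robot.snapshot(n); cv2.imwrite(f"pics/{n}1.png",p[:,:,::-1]); np.savez(f"{n}1.npz",p=p,d=d)
print(np.round(robot.get_obs()['tool_pos'],4),robot.get_obs()['time'])
E
```

```text
time: 2.6
tool_pos: [0.5284, -0.1385, 0.3518]
ee_rot: [-3.139, -0.002, 1.577]
wrist_force: [-0.1, -1.2, -0.7]
width: 0.0004
[ 0.5267 -0.1415  0.3527] 2.7
```

View pics/scene1.png

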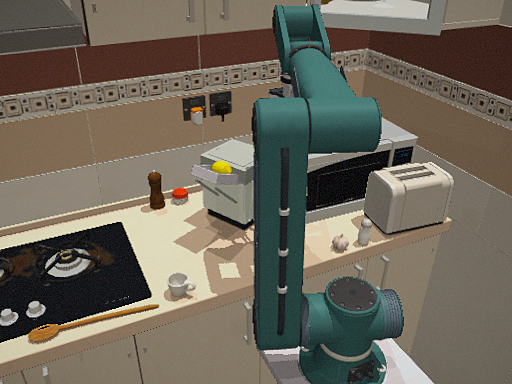

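View pics/top1.png

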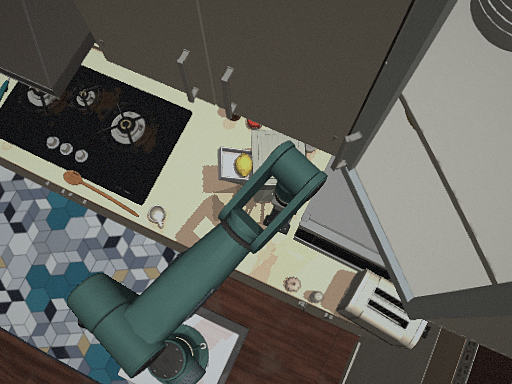

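The tool is over the pad and nothing has been disturbed. Before descending I'll check the wrist's overhang against the lid's sweep using the depth points.

```bash
python3 - <<'E'
from h import *
pad=np.array([.535,-.1345]);th=np.deg2rad(25.4)
ex=np.array([np.cos(th),np.sin(th)]);ey=np.array([-ex[1],ex[0]])
for n in('top','scene'):
    z=np.load(n+'1.npz');z0=np.load(n+'0.npz');P=cloud(n,z['p'],z['d'])
    ch=(abs(z['d']-z0['d'])>.03)&(z['d']>0)
    X=(P[...,:2]-pad)@ex;Y=(P[...,:2]-pad)@ey;Z=P[...,2]
    k=ch&(Z>.3)&(abs(Y)<.2)&(X>-.2)&(Z<1.2)
    for x0 in np.arange(-.1,.2,.02):
        s=k&(X>x0)&(X<=x0+.02)
        if s.sum()>2: print(n,round(x0,2),s.sum(),'z',np.round(np.percentile(Z[s],[0,5,95,100]),3),'Y',np.round([Y[s].min(),Y[s].max()],2))
z=np.load('scene1.npz')['p'];cv2.imwrite('pics/sc1z.png',cv2.resize(z[60:210,210:330,::-1],None,fx=4,fy=4,interpolation=cv2.INTER_CUBIC))
E
```

```text
top -0.1 507 z [0.473 0.483 0.715 1.03 ] Y [-0.19  0.17]
top -0.08 507 z [0.452 0.482 0.728 1.03 ] Y [-0.18  0.15]
top -0.06 798 z [0.448 0.483 0.735 1.031] Y [-0.2   0.13]
top -0.04 922 z [0.453 0.53  0.734 1.029] Y [-0.18  0.11]
top -0.02 704 z [0.45  0.635 0.734 1.151] Y [-0.2   0.09]
top 0.0 383 z [0.577 0.719 0.736 1.148] Y [-0.17  0.07]
top 0.02 202 z [0.71  0.716 0.738 1.142] Y [-0.17  0.05]
top 0.04 76 z [0.686 0.71  1.161 1.176] Y [-0.19  0.03]
top 0.06 20 z [0.708 0.711 1.109 1.141] Y [-0.19 -0.01]
top 0.08 15 z [0.764 0.804 1.11  1.121] Y [-0.01  0.04]
top 0.1 17 z [0.698 0.705 1.071 1.077] Y [0.04 0.14]
top 0.12 7 z [0.673 0.693 1.048 1.063] Y [0.09 0.12]
top 0.14 3 z [0.754 0.771 0.981 0.987] Y [0.13 0.15]
top 0.16 6 z [0.716 0.716 1.    1.015] Y [0.17 0.2 ]
scene -0.1 316 z [0.592 0.608 0.712 0.717] Y [-0.    0.17]
scene -0.08 231 z [0.6   0.613 0.727 0.734] Y [-0.13  0.15]
scene -0.06 466 z [0.605 0.645 0.731 0.737] Y [-0.04  0.13]
scene -0.04 519 z [0.492 0.524 0.729 0.736] Y [-0.12  0.11]
scene -0.02 427 z [0.486 0.498 0.731 0.733] Y [-0.01  0.09]
scene 0.0 228 z [0.479 0.489 0.732 0.736] Y [0.01 0.07]
scene 0.02 85 z [0.477 0.48  0.735 0.736] Y [-0.    0.06]
scene 0.04 63 z [0.459 0.464 0.7   0.728] Y [-0.04  0.03]
scene 0.06 68 z [0.458 0.461 0.484 0.485] Y [-0.05  0.  ]
scene 0.08 5 z [0.466 0.467 0.482 0.482] Y [-0.01 -0.  ]
scene 0.1 4 z [0.685 0.686 0.695 0.695] Y [0.05 0.06]
```

View pics/sc1z.png

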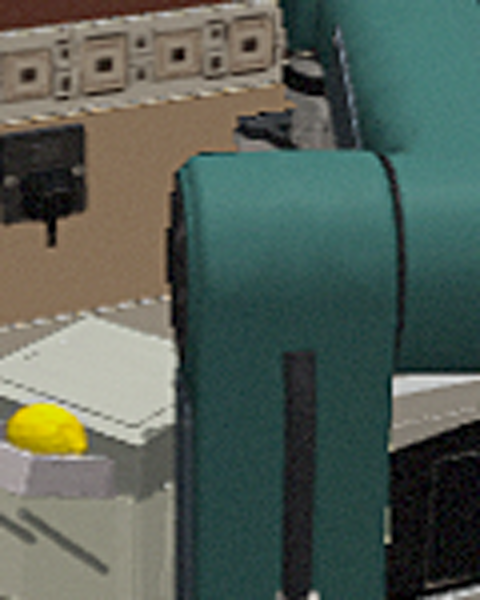

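The body reaches at most about 0.09 m from the pad towards the lid. The lid front is at 0.10 m and moves back as it opens, so there is room. Descending to just above the pad.

```bash
python3 -m crank '[[0.01,0.01,0.1,0],[0,0,0.15,0],[0,0,0.15,0],[0,0,0.15,0],[0,0,0.1,0],[0,0,0,0],[0,0,0,0],[0,0,0,0],[0,0,0,0],[0,0,0,0]]'
python3 - <<'E'
from h import *
for n in("top","scene"):
    p,d=robot.snapshot(n); np.savez(f"{n}2.npz",p=p,d=d)
    q=p[110:260,190:340] if n=='top' else p[90:240,190:340]
    cv2.imwrite(f"pics/{n}2.png",cv2.resize(q[:,:,::-1],None,fx=4,fy=4,interpolation=cv2.INTER_CUBIC))
for i in range(3):
    o=robot.get_obs();print(np.round(o['tool_pos'],4),np.round(o['ee_rot'],3),o['wrist_force'])
E
```

```text
time: 3.95
tool_pos: [0.529, -0.1397, 0.224]
ee_rot: [3.141, 0.0, 1.571]
wrist_force: [0.4, 0.1, 1.1]
width: 0.0005
[ 0.5289 -0.1396  0.2237] [3.141 0.    1.571] [-0.64979689  0.06858398 -0.04136937]
[ 0.5289 -0.1396  0.2237] [3.141 0.    1.571] [-0.64979689  0.06858398 -0.04136937]
[ 0.5289 -0.1396  0.2237] [3.141 0.    1.571] [-0.64979689  0.06858398 -0.04136937]
```

View pics/top2.png

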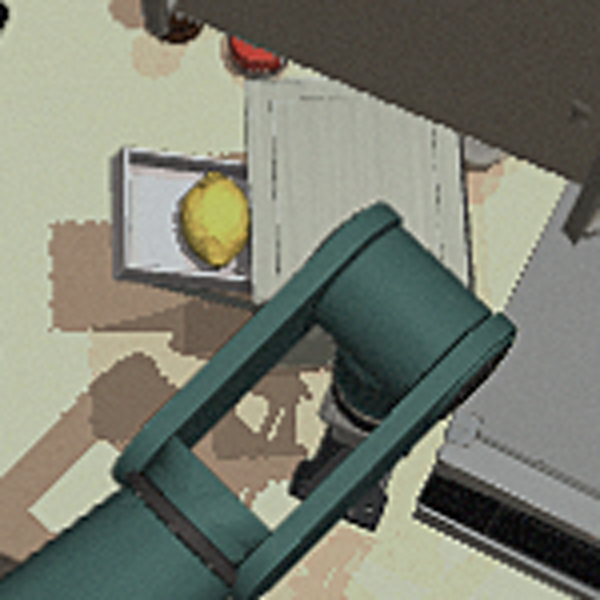

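The tip is about 8 mm outward of the pad's centre, well on the pad, and the lid and lemon are untouched. Pressing at about 80 mm/s.

```bash
python3 -m crank '[[0.01,0.01,0.03,0],[0,0,0.04,0],[0,0,0.05,0],[0,0,0.05,0],[0,0,0.05,0],[0,0,0.05,0],[0,0,0.05,0],[0,0,0.03,0],[0,0,0,0],[0,0,0,0]]'
python3 - <<'E'
from h import *
for n in("top","scene"):
    p,d=robot.snapshot(n); np.savez(f"{n}3.npz",p=p,d=d)
    q=p[110:260,190:340] if n=='top' else p[90:240,190:340]
    cv2.imwrite(f"pics/{n}3.png",cv2.resize(q[:,:,::-1],None,fx=4,fy=4,interpolation=cv2.INTER_CUBIC))
o=robot.get_obs();print(np.round(o['tool_pos'],4),o['wrist_force'],o['time'])
E
```

```text
time: 5.3
tool_pos: [0.5309, -0.1378, 0.1537]
ee_rot: [3.141, 0.0, 1.571]
wrist_force: [-0.7, -1.5, 3.6]
width: 0.0005
[ 0.5309 -0.1378  0.1538] [-0.57875076 -0.79639479  3.66144352] 5.4
```

View pics/top3.png

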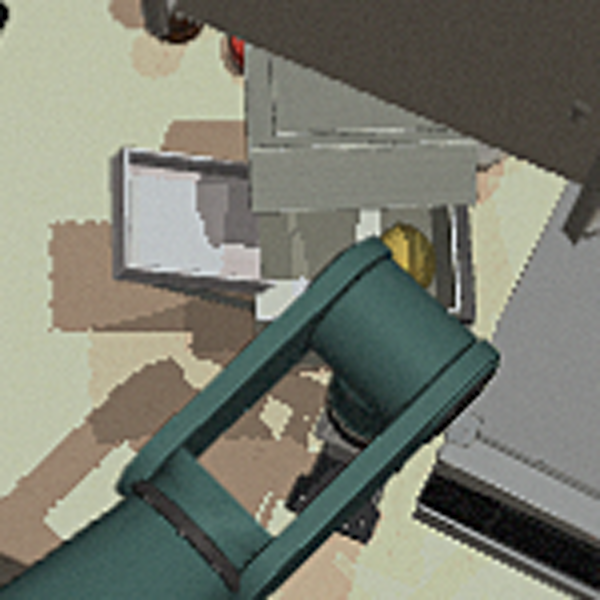

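View pics/scene3.png

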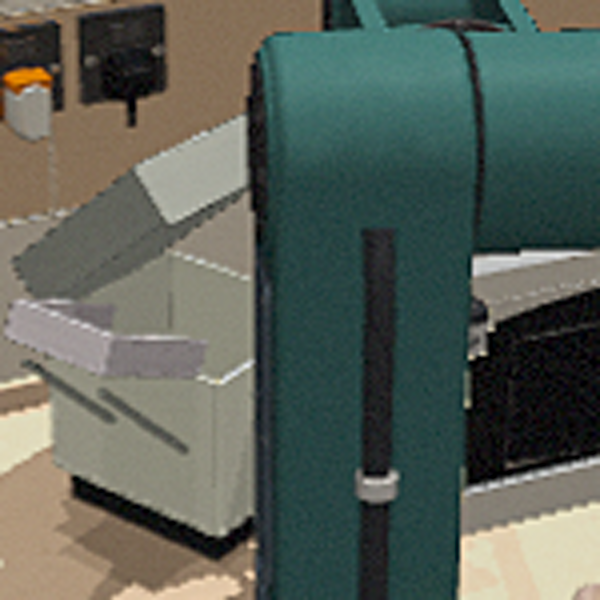

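The lid is wide open and the ramp is empty. The lemon is inside, near (400,250) in the zoomed top view. Measuring the lid angle from the slope of its top, and the lemon's height.

```bash
cat > lid.py <<'E'
from h import *
import sys
th=np.deg2rad(25.4);ex=np.array([np.cos(th),np.sin(th)]);ey=np.array([-ex[1],ex[0]])
def lid(p,d,box=(122,143,262,290)):
    P=cloud('top',p,d)[box[0]:box[1],box[2]:box[3]].reshape(-1,3);P=P[(P[:,2]>.2)&(P[:,2]<.5)]
    X=P[:,:2]@ex;a=np.polyfit(X,P[:,2],1);r=P[:,2]-np.polyval(a,X);k=abs(r)<.01;a=np.polyfit(X[k],P[k,2],1)
    print('lid angle',np.arctan(-a[0]) , k.sum(),len(k))
def lemon(p,d):
    P=cloud('top',p,d);h=cv2.cvtColor(p,cv2.COLOR_RGB2HSV)
    m=(h[...,0]>18)&(h[...,0]<32)&(h[...,1]>140);m[:,:250]=0;m[:140]=0;m[200:]=0;m[:,320:]=0
    Q=P[m];print('lemon',m.sum(),np.round(np.nanmedian(Q,0),3),'top z',np.nanmax(Q[:,2]) if len(Q) else None)
    c=np.array([.535,-.1345])+ex*.198
    print('caddy frame',(np.nanmedian(Q[:,:2],0)-c)@ex,(np.nanmedian(Q[:,:2],0)-c)@ey)
E
python3 - <<'E'
from lid import *
z=np.load('top3.npz');lid(z['p'],z['d']);lemon(z['p'],z['d'])
E
```

```text
lid angle 0.7271243746681122 333 333
lemon 67 [ 0.724 -0.096  0.088] top z 0.09996046207792064
caddy frame -0.010893788557256923 -0.0461400091407634
```

```bash
python3 -m crank '[[0,0,0.015,0],[0,0,0.015,0],[0,0,0,0],[0,0,0,0],[0,0,0,0],[0,0,0,0],[0,0,0,0],[0,0,0,0],[0,0,0,0],[0,0,0,0]]'
python3 - <<'E'
from lid import *
p,d=robot.snapshot('top');lid(p,d);lemon(p,d)
o=robot.get_obs();print(np.round(o['tool_pos'],4),o['wrist_force'],o['time'])
E
```

```text
time: 6.65
tool_pos: [0.5308, -0.1376, 0.1475]
ee_rot: [3.141, -0.0, 1.571]
wrist_force: [0.9, -0.1, 3.7]
width: 0.0002
lid angle 0.7569352906448927 330 333
lemon 73 [ 0.727 -0.092  0.085] top z 0.1000330718355551
caddy frame -0.0061893142361307335 -0.04443027552211062
[ 0.5308 -0.1376  0.1475] [0.56494806 1.58870968 4.53491639] 6.7
```

Lid at about 0.76, with the force only 4 N, so the stop has not been reached. A little more for margin.

```bash
python3 -m crank '[[0,0,0.01,0],[0,0,0.01,0],[0,0,0,0],[0,0,0,0],[0,0,0,0],[0,0,0,0],[0,0,0,0],[0,0,0,0],[0,0,0,0],[0,0,0,0]]'
python3 - <<'E'
from lid import *
p,d=robot.snapshot('top');lid(p,d);lid(p,d,(125,141,264,286));lemon(p,d)
cv2.imwrite("pics/top5.png",cv2.resize(p[110:260,190:340,::-1],None,fx=4,fy=4))
o=robot.get_obs();print(np.round(o['tool_pos'],4),o['wrist_force'],o['time'])
E
```

```text
time: 7.95
tool_pos: [0.5306, -0.1377, 0.1434]
ee_rot: [-3.141, 0.0, 1.571]
wrist_force: [-0.7, -1.0, 2.1]
width: 0.0003
lid angle 0.6267400049041745 273 334
lid angle 0.7051239612360971 214 228
lemon 71 [ 0.729 -0.091  0.085] top z 0.09847939896466062
caddy frame -0.0041670599237127025 -0.04404090589314189
[ 0.5306 -0.1378  0.1433] [-1.24046104 -0.54442587  3.42653935] 8.0
```

View pics/top5.png

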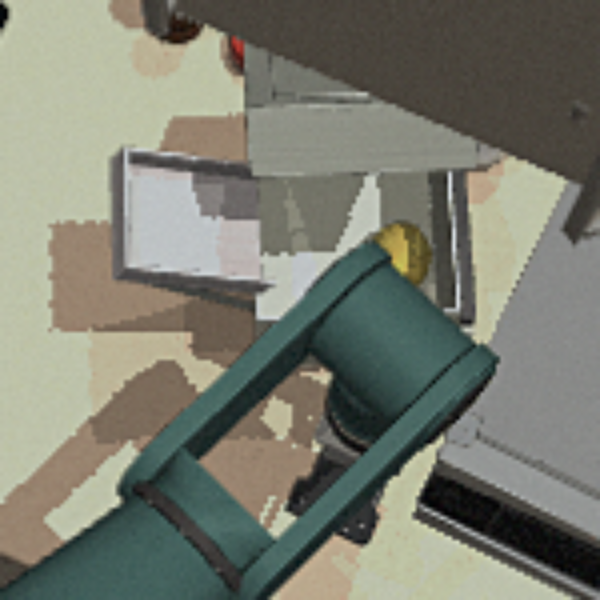

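The lid has opened further. Its upper edge has moved into my fit box, so that reading is invalid. Measuring from the front face instead (zoomed rows about 110–165).

```bash
python3 - <<'E'
from lid import *
p,d=robot.snapshot('top');P=cloud('top',p,d)
def fit(b):
    Q=P[b[0]:b[1],b[2]:b[3]].reshape(-1,3);Q=Q[(Q[:,2]>.2)&(Q[:,2]<.5)]
    q=Q-Q.mean(0);n=np.linalg.svd(q)[2][2];n*=np.sign(n[2]);print(len(Q),n,'tilt',np.arccos(n[2]),'rms',(q@n).std())
fit((139,150,256,294)); fit((122,133,260,272))
Q=P[135:155,265:285];print(np.round(Q[:,10],3))
E
```

```text
417 [-0.5965627  -0.29598607  0.74599275] tilt 0.7287720045284724 rms 0.0026875804373710176
74 [0.68661602 0.34574828 0.63954403] tilt 0.8768913351153191 rms 0.0009215779186133906
[[ 0.724 -0.022  0.359]
 [ 0.719 -0.024  0.364]
 [ 0.717 -0.025  0.36 ]
 [ 0.714 -0.026  0.361]
 [ 0.711 -0.027  0.361]
 [ 0.709 -0.028  0.359]
 [ 0.708 -0.029  0.353]
 [ 0.706 -0.03   0.353]
 [ 0.705 -0.031  0.348]
 [ 0.703 -0.032  0.344]
 [ 0.697 -0.034  0.352]
 [ 0.697 -0.034  0.344]
 [ 0.696 -0.035  0.339]
 [ 0.692 -0.037  0.342]
 [ 0.69  -0.038  0.34 ]
 [ 0.689 -0.038  0.336]
 [ 0.685 -0.04   0.337]
 [ 0.684 -0.041  0.331]
 [ 0.682 -0.042  0.33 ]
 [ 0.786 -0.009  0.035]]
```

The lid is at about 0.85 rad (both faces agree) and the lemon is inside. Letting up slowly at 40 mm/s (lid about 0.6 rad/s), slower near the end.

```bash
python3 -m crank '[[0,0,-0.01,0],[0,0,-0.025,0],[0,0,-0.025,0],[0,0,-0.025,0],[0,0,-0.025,0],[0,0,-0.025,0],[0,0,-0.025,0],[0,0,-0.025,0],[0,0,-0.025,0],[0,0,-0.025,0]]'; python3 -m crank '[[0,0,-0.02,0],[0,0,-0.015,0],[0,0,-0.015,0],[0,0,-0.015,0],[0,0,-0.015,0],[0,0,-0.015,0],[0,0,-0.015,0],[0,0,-0.015,0],[0,0,-0.015,0],[0,0,0,0]]'
python3 - <<'E'
from lid import *
for n in("top","scene"):
    p,d=robot.snapshot(n); np.savez(f"{n}6.npz",p=p,d=d)
    q=p[110:260,190:340] if n=='top' else p[90:240,190:340]
    cv2.imwrite(f"pics/{n}6.png",cv2.resize(q[:,:,::-1],None,fx=4,fy=4,interpolation=cv2.INTER_CUBIC))
    if n=='top': lid(p,d,(132,155,255,285))
o=robot.get_obs();print(np.round(o['tool_pos'],4),o['wrist_force'],o['time'])
E
```

```text
time: 9.3
tool_pos: [0.5319, -0.1373, 0.1912]
ee_rot: [3.139, -0.0, 1.571]
wrist_force: [3.2, 0.8, 2.9]
width: 0.0006
time: 10.55
tool_pos: [0.5309, -0.1378, 0.2188]
ee_rot: [3.141, 0.0, 1.571]
wrist_force: [-0.6, -0.1, -0.1]
width: 0.0005
lid angle 0.020198215559589058 673 677
[ 0.5308 -0.1377  0.2185] [-0.35141913 -0.41117188  0.42523901] 10.65
```

View pics/scene6.png

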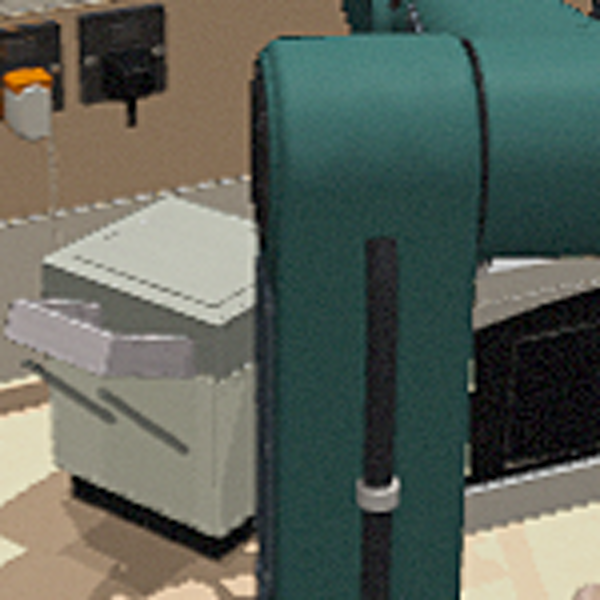

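The lid is shut and the tips are about 15 mm clear of the pad. I'll raise, let things settle, and compare with the first pictures.

```bash
python3 -m crank '[[0,0,-0.1,0],[0,0,-0.2,0],[0,0,-0.2,0],[0,0,-0.15,0],[0,0,0,0],[0,0,0,0],[0,0,0,0],[0,0,0,0],[0,0,0,0],[0,0,0,0]]'
python3 - <<'E'
from lid import *
p,d=robot.snapshot('top');z=np.load('top0.npz')
for a,b in((z['p'],z['d']),(p,d)):
    lid(a,b,(132,155,255,285)); P=cloud('top',a,b)
    for nm,w in(('mug',(200,232,143,172)),('garlic',(274,294,282,302)),('shaker',(288,305,308,326))):
        Q=P[w[0]:w[1],w[2]:w[3]].reshape(-1,3);Q=Q[(Q[:,2]>.02)&(Q[:,2]<.12)];print(nm,len(Q),np.round(Q.mean(0),4))
cv2.imwrite("pics/top7.png",p[:,:,::-1])
o=robot.get_obs();print(np.round(o['tool_pos'],4),o['wrist_force'],o['time'])
E
```

```text
time: 11.9
tool_pos: [0.5308, -0.1377, 0.3483]
ee_rot: [-3.141, 0.0, 1.571]
wrist_force: [0.5, -0.2, -0.6]
width: 0.0006
lid angle 0.021698653446521488 675 677
mug 158 [0.3992 0.2792 0.0393]
garlic 173 [ 0.3778 -0.2578  0.0345]
shaker 145 [ 0.3705 -0.3436  0.0691]
lid angle 0.01609349116852458 536 537
mug 158 [0.3998 0.2787 0.0403]
garlic 172 [ 0.3782 -0.2579  0.0345]
shaker 143 [ 0.3705 -0.3436  0.0688]
[ 0.5308 -0.1377  0.3484] [-0.29102977 -0.22804274  0.18134405] 11.95
```

View pics/top7.png

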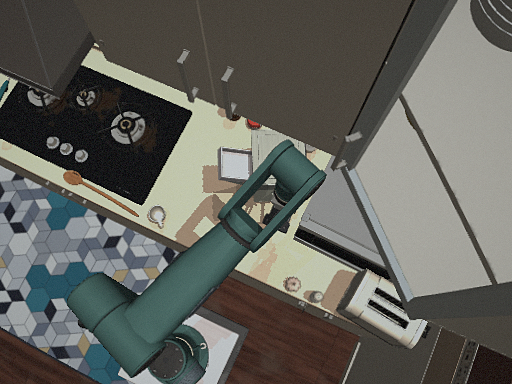

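The ramp at (235,163) is empty, the lid is shut as it was at the start, and the bystanders have not moved. Handing in.

```bash
python3 -c "
from bench import robot
print(robot.close_job())"
```

```text
the job is handed in; nothing more can be done
None
```

I pressed the lever with the shut fingertips until the lid stood at about 0.85 rad. The lemon slid off the ramp into the caddy. I then let the lever up at 40 mm/s or slower, so the lid closed at roughly 0.6 rad/s by calculation, and raised the tool clear. The job was handed in at about 12 s.

**Last checks:**
- **Lid:** it reads 0.016 rad, against 0.022 in the first picture with the same method, so it is shut.
- **Lemon:** the ramp is empty. While the lid was open, the lemon lay inside with its top about 67 mm above the caddy's underside. With the lid shut it cannot be seen, so I could not check that it lies still.
- **Bystanders:** the mug, garlic and shaker are within about 1 mm of where they started.
- **Contact:** the wrist force is back to noise level, with the tool about 150 mm above the pad.

**A reading that disagreed:** one lid fit at full press gave 0.63–0.71 rad because the lid's edge had moved into the fit area. Fits of the lid's two faces gave 0.84 and 0.88 instead. I estimated the closing speed from the commanded motion and did not measure it.

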